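# Seat the lens barrel in the V-block and hold it down

### The arm

A 7-joint arm with a two-finger parallel gripper is mounted at the origin on the work surface. World frame = base frame: x ahead of the robot, y to its left, z up, the work surface at z = 0. Lengths are in mm, angles in rad, forces in N, time in s.
With the tool pointing down it reaches from about 400 to 925 mm from the base axis. Payload 5.6 kg.
Tool frame: the origin (TCP) lies midway between the tips of the shut fingers; the grasp point (between the pads) lies 19 mm behind it; z points along the fingers, y is the line along which they close (so a half turn about z gives the same grasp; the last joint's range is limited). The gripper opens to 85 mm and grips with 20 to 120 N. Pads are 22 mm wide; open, the fingers measure 114 mm over their backs; the gripper's body (76 mm by 85 mm) begins 54 mm behind the grasp point. The pads swing forward as they close: fully open they stand 13 mm farther back than shut.
Start: joints at [1.228, 0.468, -0.012, 1.603, 0.006, 1.071, -0.056], TCP at [191.923, -621.027, 231.29] pointing down, gripper open.
Joint ranges: [-2.53, 2.53], [-0.31, 2.02], [-1.57, 1.55], [0.28, 2.44], [-1.29, 4.43], [0.15, 1.84], [-2.92, 2.92]. Speed limits (rad/s): [2.57, 2.57, 3.14, 3.14, 3.14, 3.14, 3.14].

### API

Orientations are given as [roll, pitch, yaw] about the fixed x, y, z axes, in that order (R = Rz(yaw) Ry(pitch) Rx(roll)).
In Python, from plant import robot gives the robot as it stands. The module is installed in compiled form; this text tells all that it offers. Calls block until the motion is done:
- robot.move_to(position, orientation): joint-space move of the TCP to a pose.
- robot.servo_line(position, ori=None, speed=150, until_force=None): straight line of the TCP; ori=None keeps the orientation; speed is the mean speed in mm/s. With until_force (N) it stops when the force on the tool has changed by that much, and returns True; else False.
- robot.move_joints(angles): joint-space move.
- robot.move_gripper(opening): opening from 0.0 (shut) to 1.0 (fully open); the grip force is fixed at half the most; returns when the fingers have stopped.
- robot.wait(seconds).
- robot.ik(position, orientation): joint angles nearest the present ones, or None.
- robot.observe(): the state.
- robot.get_image(name): name is "scene" or "top" or "wrist"; returns a dict with "color" (480x640x3 uint8, red, green, blue), "vfov" (degrees; the focal length in pixels is half the picture's height over the tangent of half this angle, whatever the lens; pixels are square), "cx", "cy" (the principal point, pixels), "dist" ([k1, k2, p1, p2, k3] as OpenCV has them; the pictures are not rectified), "rvec" (rotation vector, rad) and "tvec" (3), from world to camera coordinates, as OpenCV has them. Camera axes: x right, y down, z forward; pixel columns grow to the right and rows downward; lengths in mm; the calibration is good to about 2 mm. A picture is of the moment at which its call begins. There is no depth.
A pose or a line that the arm cannot do raises robot.MotionError and nothing moves.
- robot.hand_in(): hands the job in; it is judged then, once.
The state is a dict: "t": time; "qpos": joint angles; "joint_vel": joint speeds; "joint_efforts": joint torques, N m; "eef_pos": TCP position; "tool_rot": TCP orientation; "contact_force": force on the tool from outside, world axes, zero at the start; "ft_torque": the same for the moment, N m; "opening": opening from 0.0 (shut) to 1.0 (fully open); "grip_force": force on a finger pad.
Only numpy, scipy, OpenCV 4.12 (cv2) and the standard library are available. Lean on these libraries where they do the work, as an engineer would, in place of code of your own. Each camera call takes 0.05 s, during which the arm holds its last target. There are 200 camera calls.

### The job

Lift the lens barrel (the tube with the wide collar at one end) out of the blue rack and lay it in the steel V-block, centred along the block and lying level along its groove, with the collar hanging free just outside the end that faces the small grey sensor head. Press it down gently, with about 15 N (40 N at the most), so that it bears on both flanks of the groove, and finish while still gripping it and holding it pressed there: do not let go. Leave the plain tube in the rack, and the jar and the tip box where they are.

Things in the scene. Friction and masses are not known exactly. Their poses are not given: they have to be found in the camera images.
- barrel_center (a point): centre of the lens barrel's aluminium tube, on its axis: 32 mm in diameter, 116 mm long, along this point's x axis; a brass collar, 44 mm in diameter and 14 mm long, adjoins its -x end (x = -58..-72 mm). About 0.12 kg. Starts lying in one of the rack's two slots, collar overhanging; grip it across the middle of the tube, 32 mm wide
- barrel_collar (a point): centre of the barrel's collar, on the axis, 65 mm from barrel_center on its -x side
- vblock: fixed steel V-block on a plate 12 mm high. Origin on the bench under the block's middle, x along the groove, z up. Two V pieces, 24 mm long, 64 mm wide, at x = -48..-24 and 24..48 mm; the gap between is free for fingers down to the plate. 90 degree groove, edges 49 mm high. A grey sensor head (40 mm wide, top 72 mm high, face at x = -122 mm) stands at its -x end
- seat (a point): where barrel_center lies when the barrel is fully seated and centred: on the block's axis, 52 mm above the bench, x axis along the groove; the collar belongs on the -x side (sensor side), its inner face then 10 mm outside the block's end
- flank_left: the 45 degree flanks of the groove on the block's +y side (one on each V piece); origin and axes as vblock. The block is rigid
- flank_right: the 45 degree flanks on the block's -y side; origin and axes as vblock
- rack: fixed blue rack 116 x 184 mm, origin on the bench under its middle, two V slots along its x axis at y = -52 and +52 mm, in which a 32 mm tube lies with its axis 46 mm above the bench, on two 12 mm thick combs at x = -43 and +43 mm; between the combs it is free for fingers down to 10 mm above the bench
- tube_center (a point): centre of the plain aluminium tube, 32 mm in diameter, 116 mm long, no collar, lying in the rack's other slot; leave it there
- bottle_center (a point): centre of a small standing jar, 48 mm in diameter, 90 mm high; leave it
- tipbox_center (a point): centre of a pipette-tip box 80 x 70 x 48 mm high, on the bench; leave it
Mind the look-alikes: they are no part of the job. Leave any orange or red look-alike of the part that bears barrel_center alone. Leave any brown or red look-alike of the vblock alone.

How it is judged (in metres and radians):
On the way:
1. the lens barrel is lifted clear of the rack (height (world z) of barrel_center above 0.075 m and contact force between barrel and rack below 0.1 N), for 0.1 s.
At the end, for the whole second after the job is handed in: Barrel gripped and pressed in the V-block: over 1.8 N on each flank, centred within 8 mm along, 3 mm across, axis within 0.035 rad, no more than 2.5 mm above its seat, collar on the sensor side, grasp within 30 mm of its centre; plain tube within 20 mm, jar and tip box within 30 mm of their places (x of barrel_center in the frame of seat between -0.008 and 0.008 m and y of barrel_center in the frame of seat between -0.003 and 0.003 m and z of barrel_center in the frame of seat below 0.0025 m and x of barrel_collar in the frame of seat below -0.05 m and angle between the x axis of barrel_center and the x axis of seat, either way round below 0.035 rad and contact force between barrel and flank_left above 1.8 N and contact force between barrel and flank_right above 1.8 N and contact force between barrel and the fingers above 2 N and distance between the grasp point and barrel_center below 0.03 m and distance of tube_center from where it was at the start of the episode below 0.02 m and distance of each of bottle_center, tipbox_center from where it was at the start of the episode below 0.03 m); the arm keeps its last pose, push and grip.
It fails at once if the barrel is pressed or struck onto the V-block much too hard (over 60 N, both flanks together) (contact force between barrel and vblock above 60 N).
It fails at once if the plain tube is moved out of its place (distance of tube_center from where it was at the start of the episode above 0.03 m).
It fails at once if the jar or the tip box is pushed away (distance of any of bottle_center, tipbox_center from where it was at the start of the episode above 0.04 m).
It also fails if it takes over 48 s, if anything falls off the work surface, if the arm or the gripper's body presses on something with over 40 N, if the wrist force passes 120 N, or if a joint passes its speed limit or range.

## Working session

There is one attempt and no reset: what is moved stays moved. The work goes in short steps, each a Python script; the robot and the scene stay as the last script left them, time stands still between calls to the robot, and variables do not carry over. Pictures are saved under pics/ and viewed, at most 10 in all, crops included, and the job is handed in when it is done.

```bash
mkdir -p pics
cat > h.py <<'E'
import numpy as np, cv2
from plant import robot
def K(im):
    f=240/np.tan(np.radians(im["vfov"])/2); return np.array([[f,0,im["cx"]],[0,f,im["cy"]],[0,0,1.]])
def ray(im,uv):
    n=cv2.undistortPoints(np.array([[uv]],float),K(im),np.array(im["dist"],float))[0,0]
    R=cv2.Rodrigues(np.array(im["rvec"],float))[0]; t=np.array(im["tvec"],float).ravel()
    return -R.T@t, R.T@np.array([n[0],n[1],1.])
def onz(im,uv,z):
    c,d=ray(im,uv); return c+d*(z-c[2])/d[2]
def proj(im,P):
    return cv2.projectPoints(np.array(P,float).reshape(-1,1,3),np.array(im["rvec"],float),np.array(im["tvec"],float),K(im),np.array(im["dist"],float))[0][:,0]
def save(n,c): cv2.imwrite("pics/"+n,c[:,:,::-1])
E
python3 - <<'E'
from h import *
import pickle
for n in("top","scene"):
    im=robot.get_image(n); save(n+"0.png",im["color"]); pickle.dump(im,open(n+"0.pkl","wb"))
    print(n,im["vfov"],ray(im,(320,240)))
s=robot.observe();print(s["t"],s["eef_pos"],s["tool_rot"],s["opening"])
E
```

```text
top 48.23560451382933 (array([ 444.51341121,  -77.05977398, 1221.65457143]), array([ 0.15671566, -0.01062568, -0.98768622]))
scene 46.2765518852176 (array([1571.45100046,   99.33608322,  772.50244894]), array([-0.81175432, -0.11980181, -0.57168227]))
0.1 [ 191.79943225 -620.55780785  230.45270954] [-3.14004598e+00  8.99448920e-05  2.99755420e-01] 1.0000269082222761
```

View pics/top0.png

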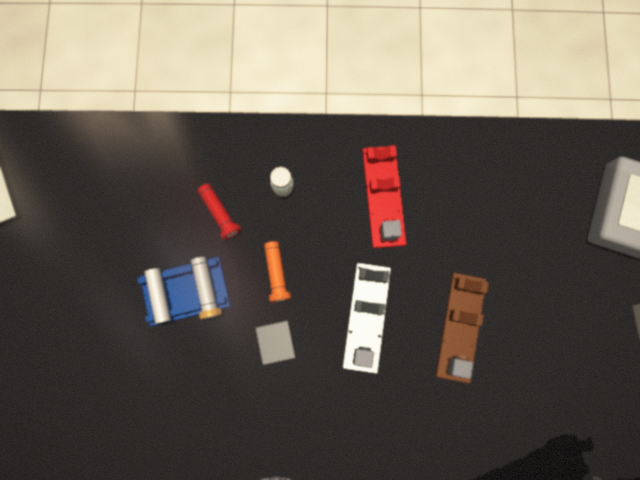

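View pics/scene0.png

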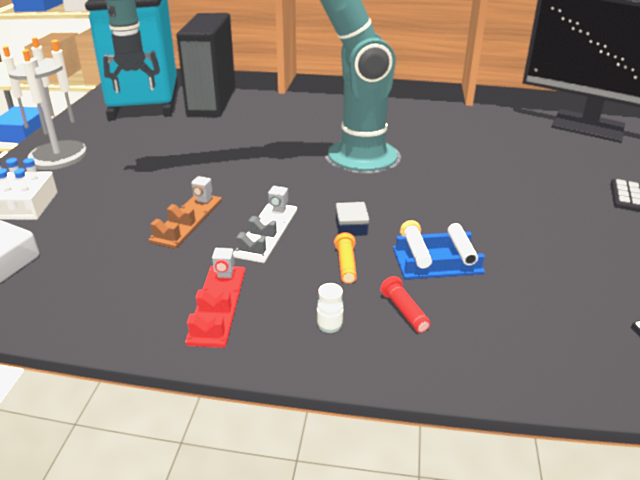

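The top view has these candidates:
- **Barrels:** silver with a brass collar in the blue rack at (205,287), orange at (277,272) and red at (218,211). The silver and brass one fits "aluminium tube, brass collar, in the rack".
- **V-blocks:** white plate with dark steel Vs at (367,318), red at (385,195) and brown at (462,328). The steel one on the white plate fits.

I'll confirm both in an enlarged crop.

Run:
```python
from h import *
import pickle
im=pickle.load(open("top0.pkl","rb"))["color"]
up=lambda c,s:cv2.resize(c,None,fx=s,fy=s,interpolation=cv2.INTER_CUBIC)
def grid(c,x0,y0,s):
    for x in range((x0+9)//10*10,x0+c.shape[1]//s,10):
        cv2.line(c,((x-x0)*s,0),((x-x0)*s,6),(0,255,0),1); cv2.putText(c,str(x),((x-x0)*s,16),0,.35,(0,255,0))
    for y in range((y0+9)//10*10,y0+c.shape[0]//s,10):
        cv2.line(c,(0,(y-y0)*s),(6,(y-y0)*s),(0,255,0),1); cv2.putText(c,str(y),(8,(y-y0)*s+4),0,.35,(0,255,0))
    return c
o=np.zeros((590,800,3),np.uint8)
a=grid(up(im[248:334,130:236],4),130,248,4); b=grid(up(im[260:378,338:398],5),338,260,5)
o[:a.shape[0],:a.shape[1]]=a; o[:b.shape[0],460:460+b.shape[1]]=b
save("crop1.png",o)
```

```text
(no output)
```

View pics/crop1.png

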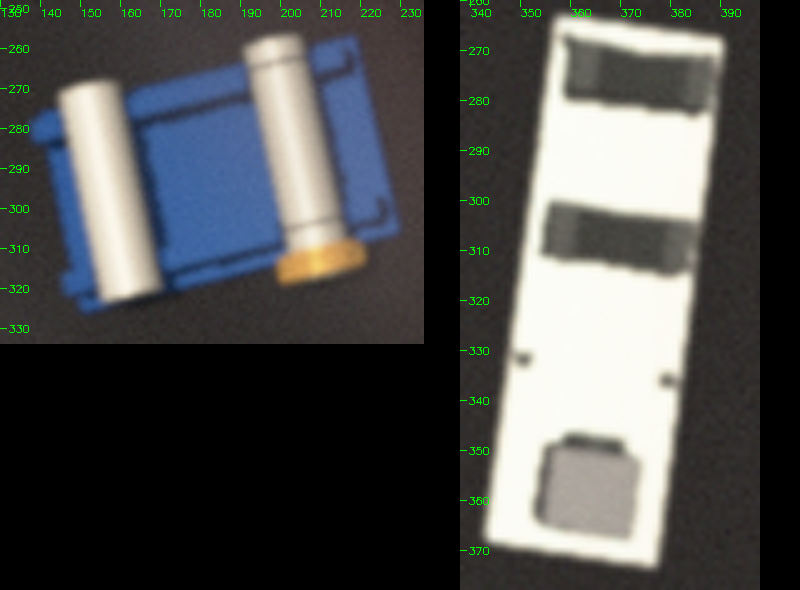

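The crop confirms both. The barrel is in the right-hand slot, with its tube end at (195,258) and the brass collar at (210,313). The steel V-block sits on the white plate, with Vs at (372,276) and (368,308) and the sensor head at (364,357). Next I'll get coarse poses and then look closer with the wrist camera.

Run:
```python
from h import *
import pickle
im=pickle.load(open("top0.pkl","rb"))
# plate corners z=12
c=[onz(im,p,12) for p in[(357.4,263),(390.6,267.6),(343,368),(377.4,373.4)]]
for p in c: print("plate",p.round(1))
far=(c[0]+c[1])/2; near=(c[2]+c[3])/2; d=far-near; print("yaw",np.degrees(np.arctan2(d[1],d[0])),np.linalg.norm(d))
# barrel axis: crop points
e=onz(im,(130+274/4,248+42/4),46); q=onz(im,(130+314/4,248+240/4),46)
d=e-q;print("tube end, collar junction",e.round(1),q.round(1),"yaw",np.degrees(np.arctan2(d[1],d[0])),np.linalg.norm(d),"mid",(e+q)/2)
# V piece tops z=49 corners
for n,(X,Y) in dict(fl=(565,38),fr=(713,57),fnl=(565,97),fnr=(705,113),nl=(548,203),nr=(695,222),nnl=(543,256),nnr=(687,275)).items():
    print(n,onz(im,(338+(X-460)/5,260+Y/5),49).round(1))
for n,uv in dict(jar=(281,170),box=(275,342),orange=(275,245),red=(205,185)).items(): print(n,onz(im,uv,45).round())
# wrist camera geometry
w=robot.get_image("wrist"); s=robot.observe(); C,dd=ray(w,(320,240)); print("wrist",w["vfov"],C-np.array(s["eef_pos"]),dd, ray(w,(320,0))[1])
```

```text
plate [ 584.7 -175.6   12. ]
plate [ 575.2 -251.1   12. ]
plate [ 350.6 -144.3   12. ]
plate [ 339.7 -220.4   12. ]
yaw -7.536208955515608 236.82669374014017
tube end, collar junction [586.1 178.2  46. ] [477.7 151.7  46. ] yaw 13.763251567942367 111.59301706663757 mid [531.89257774 164.94534981  46.        ]
fl [ 570.3 -176.2   49. ]
fr [ 562.7 -241.3   49. ]
fnl [ 544.3 -176.2   49. ]
fnr [ 538.  -237.7   49. ]
nl [ 497.9 -168.8   49. ]
nr [ 490.4 -233.    49. ]
nnl [ 474.9 -166.7   49. ]
nnr [ 467.4 -229.4   49. ]
jar [791.   1.  45.]
box [407.   5.  45.]
orange [619.  10.  45.]
red [753. 171.  45.]
wrist 66.95552849102772 [ 78.73279729  24.96709729 142.33525912] [-0.30509459 -0.09983055 -0.94710133] [ 0.30050371  0.08740013 -1.16240323]
```

Run:
```python
from h import *
import pickle
def view(n,p,yaw):
    robot.move_to(p,[np.pi,0,yaw]); robot.wait(.3); w=robot.get_image("wrist"); s=robot.observe()
    pickle.dump((w,s["eef_pos"],s["tool_rot"]),open(n+".pkl","wb")); save(n+".png",w["color"]); print(n,s["t"],s["eef_pos"],s["tool_rot"],s["qpos"])
view("wv",[518,-204,220],np.radians(-7)); view("wb",[531,165,220],np.radians(13.8))
a=[cv2.imread("pics/%s.png"%n) for n in("wv","wb")]
cv2.imwrite("pics/both.png",np.hstack([x[:,120:520] for x in a]))
```

```text
wv 2.4167 [ 517.89491499 -204.37624151  219.9745912 ] [ 3.14153743e+00  3.49562669e-05 -1.22774867e-01] [ 0.48060905  0.33642425 -0.20219408  1.83509301  0.08009159  0.97795148
 -1.44891989]
wb 4.15 [531.21123973 164.39171734 220.01416399] [ 3.14146875e+00 -3.80576222e-05  2.39734505e-01] [-0.00589429  0.36502216 -0.43876933  1.82426989  0.18232573  0.99192594
 -1.8506125 ]
```

View pics/both.png

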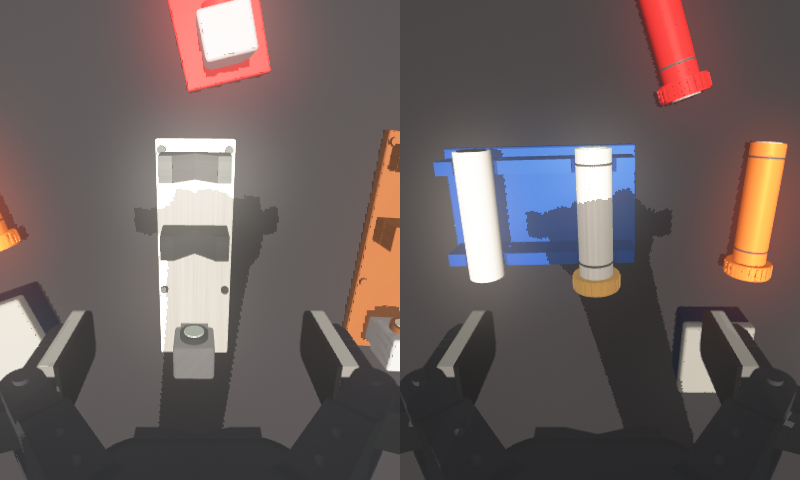

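The wrist views show the block centred at about (195,205) in the left half, with the sensor below it. In the right half the barrel runs from (593,150) to the collar at (597,282). I'll enlarge both to read the edges.

```bash
cat > g.py <<'E'
from h import *
def panel(im,x0,y0,w,h,s):
    c=cv2.resize(im[y0:y0+h,x0:x0+w],None,fx=s,fy=s,interpolation=cv2.INTER_CUBIC)
    for x in range((x0+9)//10*10,x0+w,10):
        cv2.line(c,((x-x0)*s,0),((x-x0)*s,5),(0,255,0),1); cv2.putText(c,str(x),((x-x0)*s,15),0,.33,(0,255,0))
    for y in range((y0+9)//10*10,y0+h,10):
        cv2.line(c,(0,(y-y0)*s),(5,(y-y0)*s),(0,255,0),1); cv2.putText(c,str(y),(7,(y-y0)*s+4),0,.33,(0,255,0))
    return c
E
python3 - <<'E'
from g import *
import pickle
v=pickle.load(open("wv.pkl","rb"))[0]["color"]; b=pickle.load(open("wb.pkl","rb"))[0]["color"]
save("crop2.png",np.hstack([panel(v,270,135,100,145,4),panel(b,265,145,100,145,4)][0:1]+[cv2.resize(panel(b,275,142,100,160,4),(400,580)) if 0 else panel(b,275,145,100,145,4)]))
E
```

```text
(no output)
```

View pics/crop2.png

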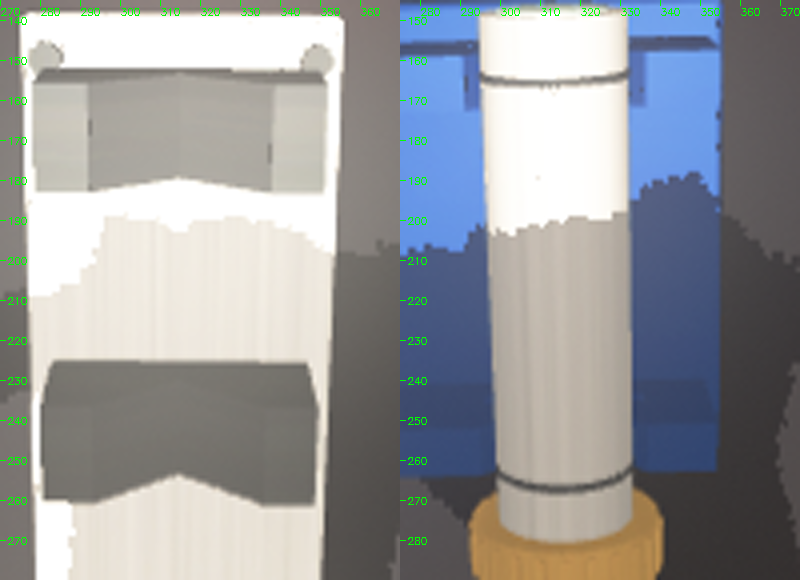

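Run:
```python
from h import *
import pickle
from scipy.optimize import least_squares as LS
def fit(im,M,U,p0):
    M=np.array(M,float);U=np.array(U,float)
    def W(p):
        c,s=np.cos(p[2]),np.sin(p[2]); return np.c_[p[0]+c*M[:,0]-s*M[:,1],p[1]+s*M[:,0]+c*M[:,1],M[:,2]]
    r=LS(lambda p:(proj(im,W(p))-U).ravel(),p0,x_scale=[1,1,.01],loss="soft_l1"); print(r.x.round(4),np.degrees(r.x[2]).round(2)); print(r.fun.reshape(-1,2).round(1).tolist()); return r.x
v=pickle.load(open("wv.pkl","rb"))[0]; b=pickle.load(open("wb.pkl","rb"))[0]
g=19.6
M=[(48,32,49),(48,g,49),(48,-g,49),(48,-32,49),(24,32,49),(24,g,49),(24,-g,49),(24,-32,49),(24,0,29.4),
 (-24,32,49),(-24,-32,49),(-48,32,49),(-48,g,49),(-48,-g,49),(-48,-32,49),(-48,0,29.4)]
P=[(33,84),(88,84),(272,84),(325,84),(33,192),(88,191),(270,191),(325,192),(178,178),(43,405),(317,405),(42,500),(98,503),(262,505),(315,505),(178,474)]
V=fit(v,M,[(270+x/4,135+y/4) for x,y in P],[518,-204,-.12])
im0=pickle.load(open("top0.pkl","rb"))
T=[(565,38),(713,57),(548,203),(695,222),(543,256),(687,275)]
fit(im0,[M[i] for i in(0,3,9,10,11,14)],[(338+(X-460)/5,260+Y/5) for X,Y in T],[518,-204,-.12])
# barrel: silhouette centre lines & end: left/right edges at several rows -> axis points
cam,_=ray(b,(320,240))
def sil(p):  # project tube silhouette: tangents for camera at given axis x
    c,s=np.cos(p[2]),np.sin(p[2]); ax=np.array([c,s,0]); n=np.array([-s,c,0]); o=[]
    for a in(40,-40):
        A=np.array([p[0],p[1],46])+a*ax; d=cam-A; d-=ax*(d@ax); D=np.linalg.norm(d); u=d/D; w=np.cross(ax,u)
        for sg in(1,-1): o.append(A+16*(16/D*u+sg*np.sqrt(1-256/D/D)*w))
    return proj(b,o)
# edges in crop: left line (482,90)-(499,480), right (629,90)-(632,480)
def lin(L,q): (x1,y1),(x2,y2)=L; return ((q[0]-x1)*(y2-y1)-(q[1]-y1)*(x2-x1))/np.hypot(x2-x1,y2-y1)
cv=lambda x,y:(275+(x-400)/4,145+y/4)
Lf=(cv(482,90),cv(499,480)); Rt=(cv(629,90),cv(632,480))
def res(p):
    q=sil(p); c,s=np.cos(p[2]),np.sin(p[2])
    # lowest visible pt of tube/collar junction at image (565,541): on tube top line x=-58
    j=proj(b,[(p[0]-58*c,p[1]-58*s,62)])[0]
    a=min if 0 else None
    e=[]
    for k in q: e.append(min(lin(Lf,k),lin(Rt,k),key=abs))
    return e+[j[1]-cv(565,541)[1]]
r=LS(res,[531,165,.24],x_scale=[1,1,.01]); print("barrel",r.x,np.degrees(r.x[2]),r.fun.round(2))
```

```text
[ 5.218567e+02 -2.019210e+02 -1.272000e-01] -7.29
[[-1.2, -0.7], [-0.3, -0.7], [0.0, -0.5], [1.4, -0.5], [-0.4, 0.5], [0.2, 0.8], [-0.1, 1.0], [0.5, 0.8], [0.4, 0.4], [-1.2, -0.1], [0.7, 0.1], [-0.2, 0.6], [-0.9, -0.1], [0.2, -0.4], [0.3, -0.4], [0.3, -0.2]]
[ 5.185288e+02 -2.034949e+02 -1.131000e-01] -6.48
[[0.4, 0.2], [-0.3, 0.0], [0.1, -0.2], [-0.2, -0.3], [-0.2, 0.2], [0.2, 0.1]]
barrel [5.30657390e+02 1.67004842e+02 2.61806583e-01] 15.000412275161521 [ 0.2  -0.2   0.36 -0.36 -0.  ]
```

Run:
```python
from h import *
yaw=np.radians(14.7)
robot.move_gripper(.7)
robot.move_to([530.7,166.5,110],[np.pi,0,yaw])
print(robot.servo_line([530.7,166.5,25],speed=60,until_force=8))
s=robot.observe();print(s["t"],s["eef_pos"],s["contact_force"],s["opening"])
robot.move_gripper(0.)
s=robot.observe();print(s["t"],s["eef_pos"],s["contact_force"],s["ft_torque"],s["opening"],s["grip_force"])
```

```text
False
6.6167 [531.02175557 166.5757347   25.38009048] [-0.9244666  -0.29823432  0.19748595] 0.6994438901018845
6.9833 [530.80817556 166.87757135  25.46398257] [-1.47991456 -0.24581595  4.72574699] [0.09057888 0.25543614 0.04458018] 0.3569488527015889 59.05700147151947
```

Run:
```python
from g import *
import pickle
s=robot.observe();p=np.array(s["eef_pos"])
robot.servo_line([p[0],p[1],140],speed=100); robot.wait(.2)
s=robot.observe();print(s["t"],s["eef_pos"],s["contact_force"],s["ft_torque"],s["opening"],s["grip_force"])
print(robot.ik([521.9,-201.9,110],[np.pi,0,np.radians(-7.3)]))
robot.servo_line([521.9,-201.9,110],[np.pi,0,np.radians(-7.3)],speed=150); robot.wait(.4)
w=robot.get_image("wrist"); s=robot.observe();print(s["t"],s["eef_pos"],s["tool_rot"],s["contact_force"],s["ft_torque"])
pickle.dump((w,s["eef_pos"],s["tool_rot"]),open("wh.pkl","wb")); save("wh.png",w["color"])
```

```text
8.4833 [530.52435911 166.84562474 139.45751013] [-0.21689579 -0.35090156 -1.27716062] [ 0.02994036 -0.09444819  0.00444933] 0.3605682916847358 59.31096911430359
[ 0.51350239  0.49252447 -0.25794537  1.90630835  0.17518691  0.76434859
 -1.5401885 ]
11.55 [ 521.92660466 -201.86272808  110.00376546] [ 3.14159135e+00 -3.71165174e-05 -1.27358989e-01] [-0.26092787 -1.37434706 -1.68446652] [-0.02390481 -0.01095571  0.01533125]
```

View pics/wh.png

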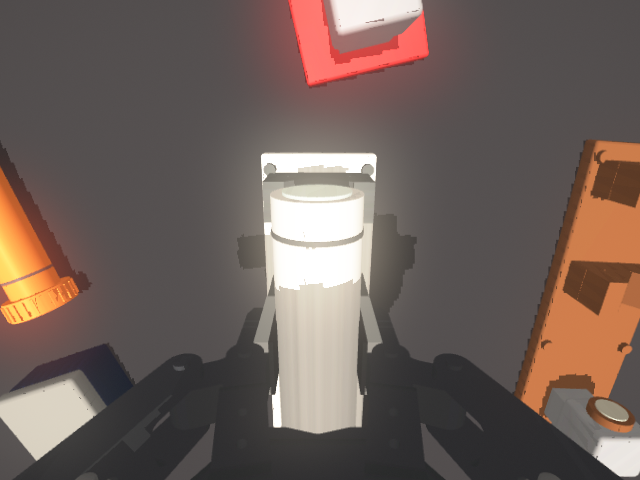

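The barrel is held straight in the grip, with its end face at (317,192), above the block (plate 262..377 in x). I'll overlay the model predictions to check pitch and lateral offsets.

Run:
```python
from g import *
import pickle
w,p,r=pickle.load(open("wh.pkl","rb")); yaw=r[2]; c=panel(w["color"],250,145,135,145,4).copy()
def W(M,o): M=np.array(M,float); k,s=np.cos(yaw),np.sin(yaw); return np.c_[o[0]+k*M[:,0]-s*M[:,1],o[1]+s*M[:,0]+k*M[:,1],M[:,2]]
def dr(P,col,cl=True):
    q=proj(w,P); print(q[:4].round(1).tolist()); q=((q-[250,145])*4+2).round().astype(int); cv2.polylines(c,[q.reshape(-1,1,2)],cl,col,1)
a=np.linspace(0,2*np.pi,40); z=p[2]+20.54
dr(W(np.c_[np.full(40,58),16*np.cos(a),z+16*np.sin(a)],p),(255,0,0))
cam=ray(w,(0,0))[0]
for sg in(1,-1): dr(W([(58,sg*15.5,z+4),(0,sg*15.5,z+4)],p),(255,0,0),False)
V=[521.86,-201.92]
for y in((19.6,32),(-32,-19.6)): dr(W([(48,y[0],49),(48,y[1],49),(24,y[1],49),(24,y[0],49)],V),(0,0,255))
save("ov.png",c)
```

```text
[[272.2, 192.4], [271.9, 193.9], [272.9, 195.5], [275.2, 197.0]]
[[272.3, 194.8], [278.5, 344.9]]
[[366.4, 194.8], [359.8, 344.9]]
[[283.8, 181.6], [261.7, 181.6], [263.8, 222.7], [285.0, 222.7]]
[[375.6, 181.6], [353.6, 181.6], [352.3, 222.7], [373.5, 222.7]]
```

View pics/ov.png

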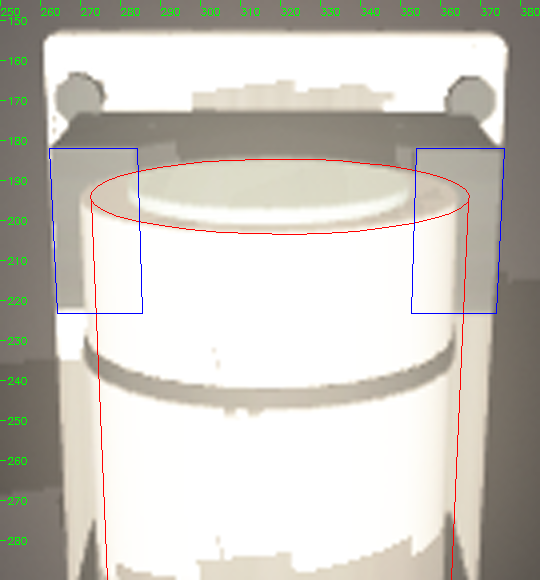

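Everything agrees to under 1 mm; the barrel sits about 0.5 mm toward +y of the block. I'll shift by that much, lower, and press.

Run:
```python
from h import *
x,y=521.9,-202.3
def st(m):
    s=robot.observe(); print(m,round(s["t"],2),np.round(s["eef_pos"],2),np.round(s["contact_force"],2),np.round(s["ft_torque"],3),round(s["opening"],3)); return s
robot.servo_line([x,y,45],speed=60); robot.wait(.3); s0=st("above")
print(robot.servo_line([x,y,27],speed=10,until_force=5)); s=st("touch")
F0=s0["contact_force"][2]; z=s["eef_pos"][2]
for i in range(14):
    robot.wait(.15); s=robot.observe(); f=s["contact_force"][2]-F0
    if f>13: break
    z-=.3; robot.servo_line([x,y,z],speed=5)
robot.wait(.3); st("pressed %d"%i)
```

```text
above 13.08 [ 522.   -202.39   45.22] [ 0.37 -0.14 -0.71] [-0.004 -0.007 -0.051] 0.357
True
touch 14.32 [ 521.93 -202.31   31.73] [-0.26 -0.23  5.31] [-0.084  0.133 -0.107] 0.36
pressed 4 16.48 [ 521.94 -202.35   31.58] [-2.89  0.95 13.21] [ 0.223  0.824 -0.233] 0.355
```

Run:
```python
from g import *
w=robot.get_image("wrist"); sc=robot.get_image("scene"); s=robot.observe(); p=s["eef_pos"]; yaw=s["tool_rot"][2]
print(s["t"],p,s["tool_rot"],s["contact_force"],s["grip_force"])
a=panel(w["color"],250,135,135,145,3).copy(); b=panel(sc["color"],220,160,90,110,4)
k,q=np.cos(yaw),np.sin(yaw)
def dr(M,col):
    M=np.array(M,float); P=np.c_[521.86+k*M[:,0]-q*M[:,1],-201.92+q*M[:,0]+k*M[:,1],M[:,2]]
    u=((proj(w,P)-[250,135])*3+1).round().astype(int); cv2.polylines(a,[u.reshape(-1,1,2)],True,col,1)
t=np.linspace(0,2*np.pi,40)
dr(np.c_[np.full(40,58),16*np.cos(t),52+16*np.sin(t)],(255,0,0))
for y in((19.6,32),(-32,-19.6)): dr([(48,y[0],49),(48,y[1],49),(24,y[1],49),(24,y[0],49)],(0,0,255))
o=np.zeros((440,770,3),np.uint8); o[:a.shape[0],:a.shape[1]]=a; o[:b.shape[0],408:408+b.shape[1]]=b; save("fin.png",o)
```

```text
16.5833 [ 521.91939397 -202.38812509   31.60237993] [-3.14143506e+00  2.08289509e-03 -1.28119036e-01] [-3.34732676  1.11621035 13.19706066] 60.63417077064514
```

View pics/fin.png

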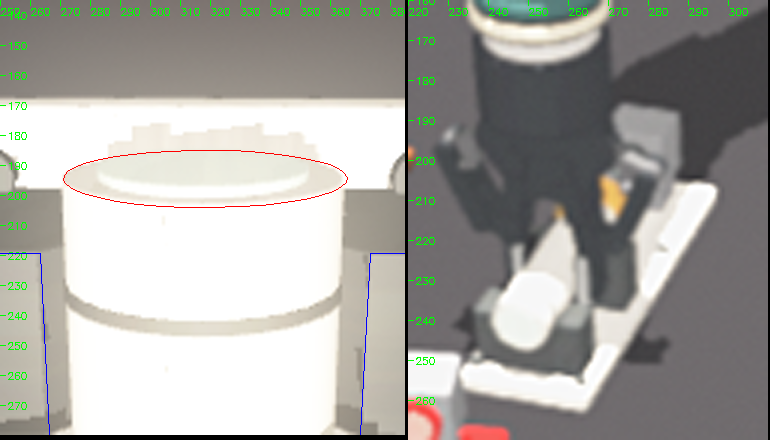

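The wrist view shows the tube end at (317,193), on the predicted seated outline. The scene view shows the barrel in the groove with its collar next to the sensor. The downward press is about 14 N with under 1 N across the groove, so both flanks are loaded.

```bash
python3 -c "
from plant import robot
print(robot.hand_in())"
```

```text
the job is handed in; nothing more can be done
None
```

I handed the job in at about 16.6 s of robot time, with the barrel still gripped and pressed into the V-block at about 14 N and its collar on the sensor side; I don't have the judge's result.

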